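# Load a test rod on the length gauge

## Task

Take the white rod from its orange cradle, lay it in the V-groove of the length gauge, then push it along the groove until its end meets the steel sensing pin, and press it home against the pin with about 5 N for a second. The pin is delicate: never press it with more than 15 N. Then ease off slowly and leave the rod lying in the groove with its end still touching the pin, and do not move the two small bottles or the timer near by.

Things in the scene. Friction and masses are not known exactly. Their poses are not given: they have to be found in the camera images.
- test_rod: white ceramic rod with a red band round its middle, a cylinder 150 mm long and 16 mm in diameter, about 60 g, both ends alike; origin at its centre (on its axis, half-way along), x axis along the rod. It starts in the cradle with its axis level, 45 mm above the worktop; the fingers can take it anywhere between the cradle's supports
- cradle: fixed black plate (130 x 60 x 10 mm) with two orange V supports, 14 mm long, 40 mm wide and 45 mm high, centred 52 mm either side of the middle (so 90 mm free between them); origin under its centre, on the worktop, x axis along the rod that lies in it
- v_rest: fixed gauge rest: grey plate (10 mm thick, x -80 to 140, 70 wide) with two V blocks 40 wide, 45 high, at x -65 to -41 and 41 to 65 mm, open between them; 90 degree groove, mouth 22 mm. Origin on the worktop under the middle of the two; x along the groove to the pin. A rod in it has its axis at y 0, z 45 mm; when home, its rear end stands 7 mm or more out behind the rear block, free to be pushed
- sensor_pin: end stop: steel pin, domed tip 12 mm in diameter, on the groove's axis, 8 mm out of the collar of the blue head (44 wide, 79 mm high with its black knob), whose place along the groove varies. Origin at the tip's foremost point, moving with it; x as that of the rest, away from the rod. Yields along +x on a stiff damped spring: 12 N per mm, 150 N s/m, 6 mm travel
- reagent_amber: bystander: amber bottle with black cap, 42 mm diameter, 81 mm high, loose; origin under its centre
- timer: bystander: black timer on its stand, 36 x 58 x 66 mm, loose; origin under its centre
- reagent_drop: bystander: small white bottle with red cap, 33 mm diameter, 69 mm high, loose; origin under its centre
Mind the look-alikes: they are no part of the job. Of the things that look like the test_rod, the larger one is meant.

How it is judged (in metres and radians):
On the way, in this order (a step that is already met when the one before it is completed fails the run):
1. the rod lies in the V-groove, not yet touching the pin (x of test_rod in the frame of v_rest between -0.03 and 0.01 m and y of test_rod in the frame of v_rest between -0.003 and 0.003 m and z of test_rod in the frame of v_rest between 0.042 and 0.048 m and angle between the x axis of test_rod and the x axis of v_rest, either way round below 0.04 rad and contact force between test_rod and sensor_pin below 0.2 N), for 0.2 s.
2. the rod, in the groove, presses the pin with 2.5 to 10 N for half a second (x of test_rod in the frame of v_rest between -0.03 and 0.01 m and y of test_rod in the frame of v_rest between -0.003 and 0.003 m and z of test_rod in the frame of v_rest between 0.042 and 0.048 m and angle between the x axis of test_rod and the x axis of v_rest, either way round below 0.04 rad and contact force between test_rod and sensor_pin between 2.5 and 10 N), for 0.5 s.
At the end, for the whole second after the job is handed in: the rod lies at rest in the V-groove (supported by both blocks: its centre from 30 mm behind to 10 mm ahead of their middle, within 3 mm of the groove's axis sideways and in height, direction within 0.04 rad) with its end within 1.5 mm of the sensing pin's tip (x of test_rod in the frame of v_rest between -0.03 and 0.01 m and y of test_rod in the frame of v_rest between -0.003 and 0.003 m and z of test_rod in the frame of v_rest between 0.042 and 0.048 m and angle between the x axis of test_rod and the x axis of v_rest, either way round below 0.04 rad and x of test_rod in the frame of sensor_pin between -0.0765 and -0.073 m and linear speed of test_rod below 0.01 m/s); the robot touches nothing.
It fails at once if the sensing pin is pressed by the rod with more than 15 N (contact force between test_rod and sensor_pin above 15 N).
It fails at once if the amber bottle is moved by more than 20 mm (distance of reagent_amber from where it was at the start of the episode above 0.02 m).
It fails at once if the timer is moved by more than 20 mm (distance of timer from where it was at the start of the episode above 0.02 m).
It fails at once if the small white bottle is moved by more than 20 mm (distance of reagent_drop from where it was at the start of the episode above 0.02 m).
It also fails if it takes over 54 s, if anything falls off the work surface, if the arm or the gripper's body presses on something with over 40 N, if the wrist force passes 120 N, or if a joint passes its speed limit or range.

## Robot

A 6-joint arm with a two-finger parallel gripper is mounted at the origin on a cart in front of the work surface, level with it; the furniture and walls round the work are solid. World frame = base frame: x ahead of the robot, y to its left, z up, the work surface at z = 0. Lengths are in m, angles in degrees, forces in N, time in s.
With the tool pointing down it reaches from about 0.275 to 0.85 m from the base axis. Payload 5.2 kg.
Tool frame: the origin (TCP) lies at the very end of the fingers, on their centre line; the grasp point (between the pads) lies 19 mm behind it (tcp_to_grasp is the distance from the TCP to the grasp point, in m); z points along the fingers, y is the line along which they close (so a half turn about z gives the same grasp; the last joint's range is limited). The gripper opens to 85 mm and grips with 20 to 120 N. Pads are 22 mm wide; open, the fingers measure 114 mm over their backs; the gripper's body (76 mm by 85 mm) begins 54 mm behind the grasp point. The pads swing forward as they close: fully open they stand 13 mm farther back than shut.
Start: joints at [54.099, 14.817, 87.949, -0, 77.235, -11.62], TCP at [0.226, 0.501, 0.231] pointing down, gripper open.
Joint ranges: [-179.93, 179.93], [-52.35, 119.4], [10.71, 147.94], [-69.91, 249.91], [12.55, 155.21], [-178.61, 178.61]. Speed limits (degrees/s): [147.25, 147.25, 180, 180, 180, 180].

## Interface

Orientations are given as [roll, pitch, yaw] about the fixed x, y, z axes, in that order (R = Rz(yaw) Ry(pitch) Rx(roll)).
In Python, from plant import * gives the robot as it stands. Calls block until the motion is done:
- move_ptp(position, orientation): joint-space move of the TCP to a pose.
- line_to(position, rotation=None, vel=0.15, threshold=None): straight line of the TCP; rotation=None keeps the orientation; vel is the mean speed in m/s. With threshold (N) it stops when the force on the tool has changed by that much, and returns True; else False.
- movej(angles): joint-space move.
- grip(opening): finger opening in m; the grip force is fixed at half the most; returns when the fingers have stopped.
- pause(seconds).
- solve_ik(position, orientation): joint angles nearest the present ones, or None.
- read_state(): the state.
- snapshot(name): name is "side" or "top"; returns a dict with "pixels" (400x640x3 uint8, red, green, blue), "mtx" (3x3 intrinsics, pixels), "R" (3x3) and "t" (3): a world point X has camera coordinates R X + t. Camera axes: x right, y down, z forward; pixel columns grow to the right and rows downward; lengths in m; the calibration is good to about 2 mm. A picture is of the moment at which its call begins. There is no depth.
A pose or a line that the arm cannot do raises PlanningError and nothing moves.
- job_done(): hands the job in; it is judged then, once.
Trained networks look in a picture, given as the dict that the camera call returned (one of the last four; its "shot" number tells which), for a name from the list of things; names that differ only in an ending like _2 or _b are one class to them, and where a whole thing is asked for, a point or a joint stands for the part that bears it (a point fixed in the world has none). Each returns a list of dicts, best first, with "conf" (0 to 1); they miss things now and then, are a little off and sometimes report something else, mostly with a low value. They report only what shows in the picture. A call takes as long as a camera call. They do not tell look-alikes from the thing itself.
- trace(query, picture): "region" (400x640 bool, what is visible of it) and "point" ([column, row] in pixels, amid what is visible of it).
- place_of(query, picture): "point" ([column, row] in pixels: a listed point, or the origin of a listed thing).
The state is a dict: "t": time; "q": joint angles; "qvel": joint speeds; "effort": joint torques, N m; "tool_pos": TCP position; "eef_rot": TCP orientation; "force": force on the tool from outside, world axes, zero at the start; "moment": the same for the moment, N m; "gripper_width": finger opening in m; "grip_force": force on a finger pad.
Only numpy, scipy, OpenCV 4.12 (cv2) and the standard library are available. Lean on these libraries where they do the work, as an engineer would, in place of code of your own. Each camera call takes 0.05 s, during which the arm holds its last target. There are 200 camera calls.

## Working session

There is one attempt and no reset: what is moved stays moved. The work goes in short steps, each a Python script; the robot and the scene stay as the last script left them, time stands still between calls to the robot, and variables do not carry over. Pictures are saved under pics/ and viewed, at most 10 in all, crops included, and the job is handed in when it is done.

```bash
mkdir -p pics; ls
python3 - <<'E'
from plant import *
import cv2,numpy as np
for n in ("side","top"):
    s=snapshot(n); cv2.imwrite(f"pics/{n}0.png",s["pixels"][...,::-1])
    print(n,np.round(s["mtx"],1).tolist(),np.round(s["R"],4).tolist(),np.round(s["t"],4).tolist())
    for q in ("test_rod","cradle","v_rest","sensor_pin","reagent_amber","timer","reagent_drop"):
        print(q,[(np.round(d["point"],1).tolist(),round(d["conf"],2)) for d in place_of(q,s)], [(np.round(d["point"],1).tolist(),round(d["conf"],2),int(d["region"].sum())) for d in trace(q,s)])
print(read_state()["t"])
E
```

```text
pics
side [[471.8, 0.0, 323.7], [0.0, 471.8, 197.4], [0.0, 0.0, 1.0]] [[-0.9973, -0.0725, 0.0146], [-0.0381, 0.3346, -0.9416], [0.0634, -0.9396, -0.3364]] [0.5575, 0.0909, 0.9269]
test_rod [([379.1, 212.4], 0.75), ([333.9, 175.7], 0.59)] [([378.8, 212.6], 0.7, 195)]
cradle [([331.9, 191.1], 0.92), ([331.3, 174.9], 0.45)] [([335.7, 190.0], 0.86, 520)]
v_rest [([342.6, 247.7], 0.9)] [([337.9, 247.5], 0.75, 1661), ([265.4, 204.4], 0.74, 682)]
sensor_pin [] []
reagent_amber [([265.6, 221.8], 0.55)] [([264.4, 206.7], 0.58, 699)]
timer [([272.8, 193.5], 0.76)] [([276.7, 180.8], 0.9, 375)]
reagent_drop [] [([414.6, 217.3], 0.7, 484)]
top [[455.7, 0.0, 317.9], [0.0, 455.7, 198.2], [0.0, 0.0, 1.0]] [[-0.0279, -0.9994, -0.0207], [-0.9957, 0.0296, -0.0876], [0.0881, 0.0182, -0.9959]] [0.0251, 0.5572, 0.8966]
test_rod [([380.1, 252.4], 0.65)] [([377.7, 251.5], 0.86, 269), ([446.3, 194.9], 0.75, 655), ([275.7, 222.1], 0.37, 3124)]
cradle [([439.8, 198.6], 0.66)] [([439.0, 200.3], 0.91, 1363)]
v_rest [([281.3, 220.2], 0.62)] [([275.5, 221.7], 0.97, 3127)]
sensor_pin [([248.0, 230.4], 0.55)] []
reagent_amber [([343.6, 132.4], 0.59)] [([344.2, 130.7], 0.85, 428)]
timer [([418.1, 131.9], 0.62), ([437.2, 197.6], 0.23)] [([420.9, 127.7], 0.93, 406), ([337.8, 286.3], 0.43, 271)]
reagent_drop [([337.4, 285.4], 0.6)] [([338.8, 287.0], 0.55, 228)]
1.5
```

Run:
```python
import cv2
t=cv2.imread("pics/top0.png")[90:330,180:500]; cv2.imwrite("pics/topc.png",cv2.resize(t,None,fx=2.5,fy=2.5,interpolation=cv2.INTER_CUBIC))
t=cv2.imread("pics/side0.png")[140:300,220:450]; cv2.imwrite("pics/sidec.png",cv2.resize(t,None,fx=3.4,fy=3.4,interpolation=cv2.INTER_CUBIC))
```

```text
(no output)
```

View pics/topc.png

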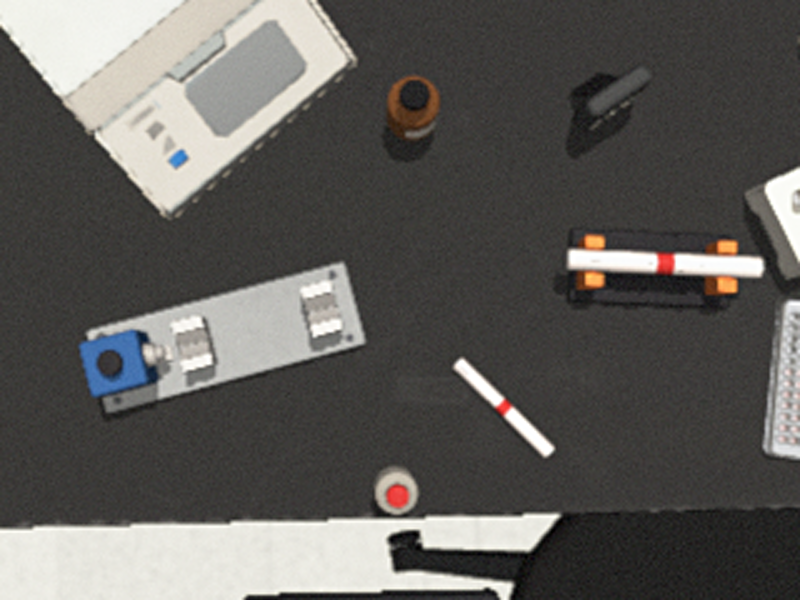

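View pics/sidec.png

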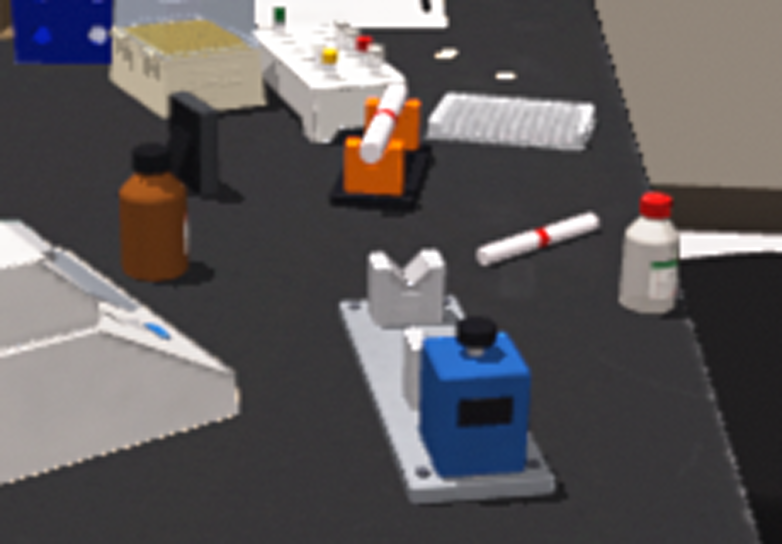

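The rod in the cradle (top px 446,195) is the large white rod with a red band. The look-alike is the small loose rod on the worktop at (380,252). The pictures also show the rest at about (275,222) with its blue head at (226,235), the amber bottle at (344,131), the timer at (420,128) and the drop bottle at (338,287). I choose the cradle rod, which is larger and lies in the orange supports. Next I measure.

```bash
cat > h.py <<'E'
import cv2,numpy as np
def ray(s,p,z):
    d=s["R"].T@np.linalg.inv(s["mtx"])@np.array([p[0],p[1],1.]); c=-s["R"].T@s["t"]
    return c+d*(z-c[2])/d[2]
def proj(s,X):
    c=s["R"]@X+s["t"]; return (s["mtx"]@c)[:2]/c[2]
E
python3 - <<'E'
from plant import *
from h import *
np.set_printoptions(precision=4,suppress=True)
st=read_state(); print(st["force"],st["t"])
s=snapshot("top"); im=s["pixels"].astype(int)
# rod: white pixels + red
g=im.min(2)
m=np.zeros(g.shape,np.uint8); m[185:205,400:492]=(im[185:205,400:492,0]>140)&((g[185:205,400:492]>120)|(im[185:205,400:492,1]<70))
n,l,stt,c=cv2.connectedComponentsWithStats(m); k=1+np.argmax(stt[1:,4]); pts=np.argwhere(l==k)[:,::-1].astype(np.float32)
r=cv2.minAreaRect(pts); print("rod rect",r); b=cv2.boxPoints(r)
W=np.array([ray(s,p,0.045) for p in b]); print("corners",W[:,:2].tolist(),"ctr",W.mean(0)[:2],"sizes",np.linalg.norm(W[0]-W[1]),np.linalg.norm(W[1]-W[2]))
# rest flats
m=np.zeros(g.shape,np.uint8); m[195:245,240:325]=g[195:245,240:325]>205
n,l,stt,c=cv2.connectedComponentsWithStats(m)
for k in range(1,n):
    if stt[k,4]>4: print("flat",c[k],stt[k],ray(s,c[k],0.045)[:2])
# plate corners by eye
for p in [(344,263),(365,343),(88,330),(107,412)]: print("plate",ray(s,(180+p[0]/2.5,90+p[1]/2.5),0.01)[:2])
for nme,p,z in [("amber",(414,94),.081),("drop",(397,495),.069),("timer",(620,90),.066),("pin",(165,352),.045)]: print(nme,ray(s,(180+p[0]/2.5,90+p[1]/2.5),z)[:2])
t=s["pixels"][195:260,205:335,::-1]; cv2.imwrite("pics/rest.png",cv2.resize(t,None,fx=6,fy=6,interpolation=cv2.INTER_CUBIC))
t=s["pixels"][175:220,395:500,::-1]; cv2.imwrite("pics/rod.png",cv2.resize(t,None,fx=7,fy=7,interpolation=cv2.INTER_CUBIC))
E
```

```text
[0.0485 0.0518 0.0928] 1.5
rod rect ((445.9471435546875, 194.71510314941406), (78.2304458618164, 8.296509742736816), 2.4895529747009277)
corners [[0.5528107858510953, -0.16618198528128095], [0.5691927046236684, -0.167627226427664], [0.5578703461058703, -0.3202009654981859], [0.5415748047128581, -0.3185221889188579]] ctr [ 0.5554 -0.2431] sizes 0.016445546042694416 0.15299327323894096
flat [306.4386 205.1404] [300 202  13   7  57] [0.5429 0.0317]
flat [254.037  219.3889] [248 216  13   7  54] [0.5177 0.136 ]
flat [310.34 220.46] [305 218  12   6  50] [0.5124 0.0248]
flat [247.2 230.8] [247 229   2   4   5] [0.4956 0.1498]
flat [257.8  234.64] [252 232  13   7  50] [0.4875 0.129 ]
plate [0.5653 0.0098]
plate [ 0.4991 -0.0055]
plate [0.5163 0.2217]
plate [0.4489 0.2066]
amber [ 0.6873 -0.049 ]
drop [ 0.3824 -0.0265]
timer [ 0.6889 -0.2101]
pin [0.4957 0.1522]
```

View pics/rest.png

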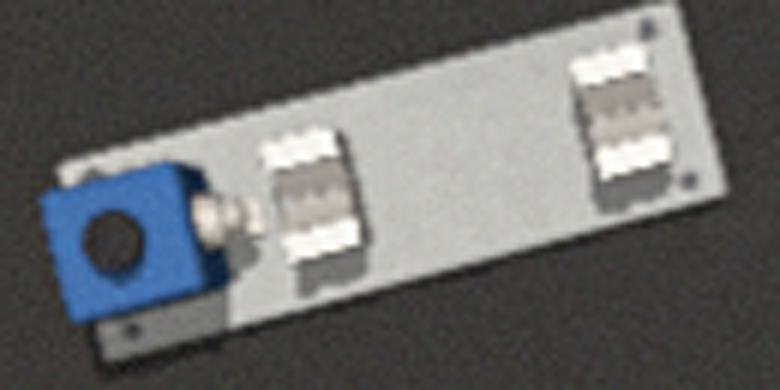

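View pics/rod.png

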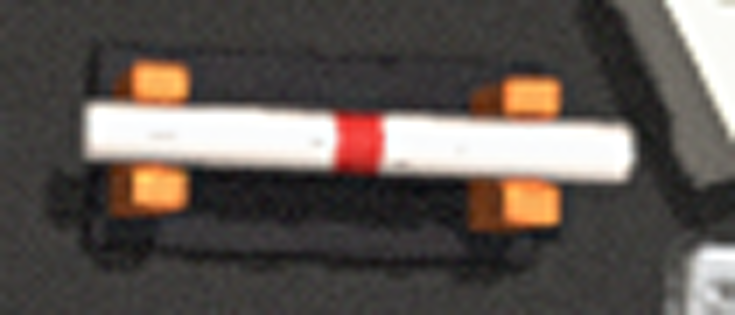

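The rest picture shows the four block flats at about (306,205), (310,220), (254,219) and (258,235), with the pin tip at about (248.7,230.8). The rod crop shows the red-banded rod in the orange supports, centred at (446,195). The measured rod size of 153 x 16.4 mm and block spacing of 107 mm agree with the sizes given. Next I grasp the rod.

```bash
cat >> h.py <<'E'
rod=np.array([.5554,-.2431]); rodyaw=85.8
O=np.array([.5151,.0804]); ry=103.5
u=np.array([np.cos(np.radians(ry)),np.sin(np.radians(ry))])
def P(x,z): return [*(O+u*x),z]
E
python3 - <<'E'
from plant import *
from h import *
print(read_state()["eef_rot"])
for y in (85.8,-94.2): print(y,solve_ik([*rod,.15],[180,0,y]), solve_ik(P(-.018,.15),[180,0,y+17.7]), solve_ik(P(-.1,.03),[180,0,y+17.7]))
E
```

```text
[-1.79998411e+02  5.47760485e-04  1.55719662e+02]
85.8 [-34.16944837  24.08897184  86.38367423   0.          69.52735393
 -29.96944837] [ -5.32278734  16.1143008   98.30764867   0.          65.57805053
 -18.82278734] [-13.66019349  26.23969955 103.15655641   0.          50.60374403
 -27.16019349]
-94.2 [-3.41694484e+01  2.40889718e+01  8.63836742e+01 -2.54444375e-14
  6.95273539e+01  1.50030552e+02] [-5.32278734e+00  1.61143008e+01  9.83076487e+01 -2.54444375e-14
  6.55780505e+01  1.61177213e+02] [-1.36601935e+01  2.62396996e+01  1.03156556e+02 -2.54444375e-14
  5.06037440e+01  1.52839807e+02]
```

Run:
```python
from plant import *
from h import *
move_ptp([*rod,.17],[180,0,rodyaw]); grip(.06)
print(line_to([*rod,.027],vel=.1,threshold=6), read_state()["tool_pos"])
grip(0.0); s=read_state(); print(s["gripper_width"],s["grip_force"],s["force"],s["t"])
line_to([*rod,.15],vel=.15)
s=read_state(); print(s["gripper_width"],s["force"],s["t"])
p=snapshot("side"); cv2.imwrite("pics/held.png",cv2.resize(p["pixels"][60:260,200:460,::-1],None,fx=3,fy=3))
p=snapshot("top"); cv2.imwrite("pics/held2.png",p["pixels"][...,::-1])
```

```text
False [ 0.55588606 -0.24339987  0.02773499]
0.013694253934174375 58.43006372451782 [-1.2989956  -0.38070799  3.53808405] 6.8667
0.01452709690924464 [ 0.02193368 -0.21175144 -0.24725018] 7.8333
```

View pics/held.png

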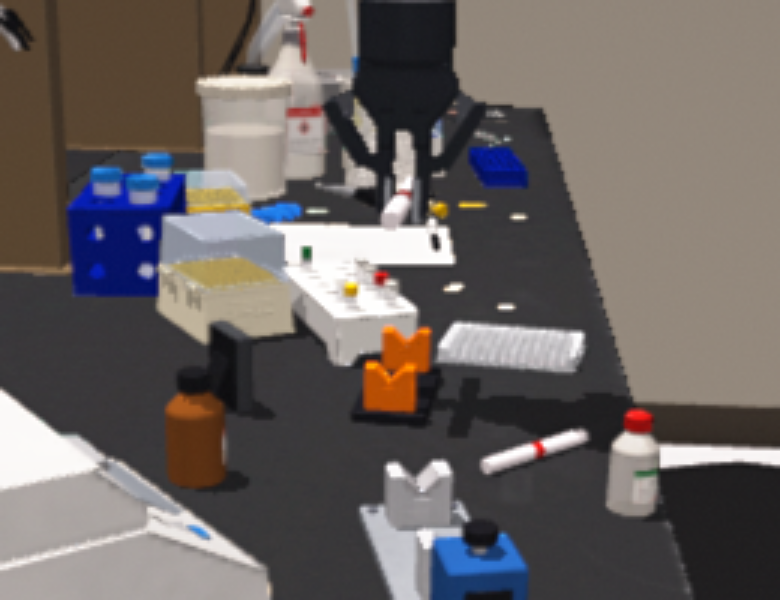

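The rod is held between the fingers (crop 400,200) and the cradle is empty. Next I place it.

Run:
```python
from plant import *
from h import *
move_ptp(P(-.018,.15),[180,0,ry])
line_to(P(-.018,.05),vel=.1)
print(line_to(P(-.018,.036),vel=.04,threshold=3), line_to(P(-.018,.025),vel=.02,threshold=3))
s=read_state(); print(s["tool_pos"],s["force"],s["moment"],s["t"])
p=snapshot("top"); cv2.imwrite("pics/place.png",cv2.resize(p["pixels"][180:280,190:350,::-1],None,fx=4.5,fy=4.5))
p=snapshot("side"); cv2.imwrite("pics/place2.png",cv2.resize(p["pixels"][180:300,290:410,::-1],None,fx=5,fy=5))
```

```text
False True
[0.51972388 0.06293988 0.02739991] [ 0.93179019 -0.12097589  2.32443207] [ 0.09325823 -0.22262165 -0.07567464] 11.2167
```

View pics/place2.png

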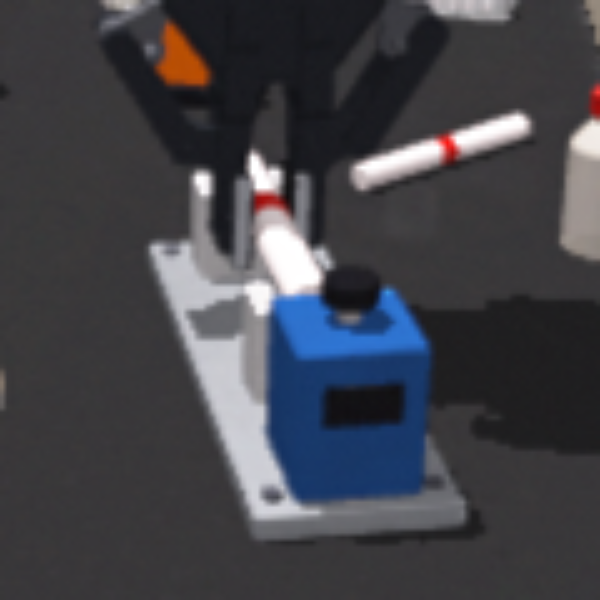

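The rod lies between the blocks, and contact came at the expected height (TCP z 0.0274, the same as at the cradle). Next I release it and check.

Run:
```python
from plant import *
from h import *
grip(.05); line_to(P(-.018,.12),vel=.1)
move_ptp(P(-.20,.14),[180,0,ry]); grip(0.0)
s=snapshot("top"); im=s["pixels"].astype(int); g=im.min(2)
a=(slice(195,245),slice(235,335))
cv2.imwrite("pics/rel.png",cv2.resize(s["pixels"][190:260,200:340,::-1],None,fx=5.5,fy=5.5,interpolation=cv2.INTER_CUBIC))
# red band centre
m=(im[...,0]>120)&(im[...,1]<80)&(im[...,2]<80); mm=np.zeros_like(m); mm[a]=m[a]
c=np.argwhere(mm)[:,::-1].mean(0); w=ray(s,c,.050)[:2]; d=w-O
print("band",c,w,"x",d@u,"y",d@np.array([-u[1],u[0]]),mm.sum())
q=read_state();print(q["t"],q["force"],q["gripper_width"],q["tool_pos"])
```

```text
band [289.975 218.15 ] [0.51788571 0.06447277] x -0.016137465616193225 y 0.0010093970015157805 40
14.175 [-0.22658128 -0.41590881  0.51412499] 0.0004438248755446063 [ 0.56179918 -0.11382853  0.1400238 ]
```

View pics/rel.png

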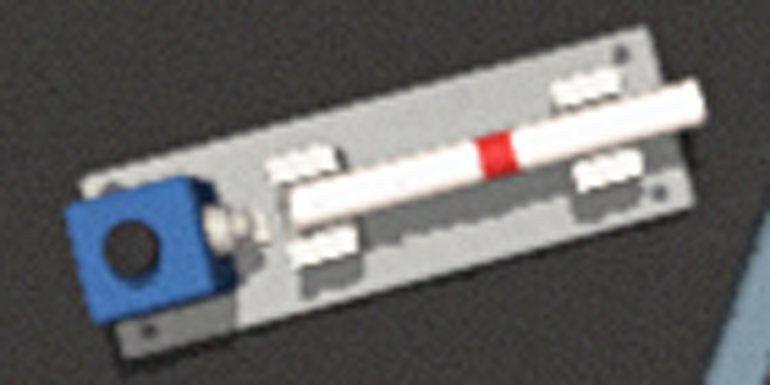

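The rod lies in the groove (centre x about -16 mm, band at px (290,218)), with a gap of about 7 mm to the pin. Next I push it from behind with the closed fingertips.

Run:
```python
from plant import *
from h import *
Z=.036
move_ptp(P(-.125,.10),[180,0,ry]); line_to(P(-.125,Z),vel=.08); pause(.3)
F=lambda: np.array(read_state()["force"])[:2]@u
X=lambda: (np.array(read_state()["tool_pos"])[:2]-O)@u
b=np.mean([F() or 0 for _ in range(3)]); print("bias",b,X())
print(line_to(P(-.107,Z),vel=.02,threshold=2),X(),F()-b)
h=line_to(P(-.085,Z),vel=.004,threshold=1.8)
print(h,X(),F()-b,read_state()["t"])
pause(.2); x=X(); print(x,F()-b,read_state()["force"],read_state()["t"])
open("bias","w").write(str(b))
```

```text
bias -1.2844543534633643 -0.12509506214980257
False -0.10709692861389784 1.2490492148632608
True -0.08722540566748581 1.098189019088081 21.2
-0.08724650352495843 0.032925834429786915 [ 0.83140847 -1.08748743  1.03040414] 21.4
```

Run:
```python
from plant import *
from h import *
s=snapshot("top")
cv2.imwrite("pics/push.png",cv2.resize(s["pixels"][190:260,200:340,::-1],None,fx=5.5,fy=5.5,interpolation=cv2.INTER_CUBIC))
f=[]
for i in range(20): pause(.02); f.append(np.array(read_state()["force"])[:2]@u)
print(np.mean(f),np.std(f),np.round(f,2),read_state()["t"])
```

```text
-1.258349043495729 0.5998785800608158 [-0.57 -0.56 -1.22 -0.69 -0.26 -1.58 -1.89 -0.53 -2.29 -1.78 -1.68 -1.18
 -1.22 -1.11 -1.73 -1.56 -0.29 -2.23 -1.2  -1.59] 21.7833
```

View pics/push.png

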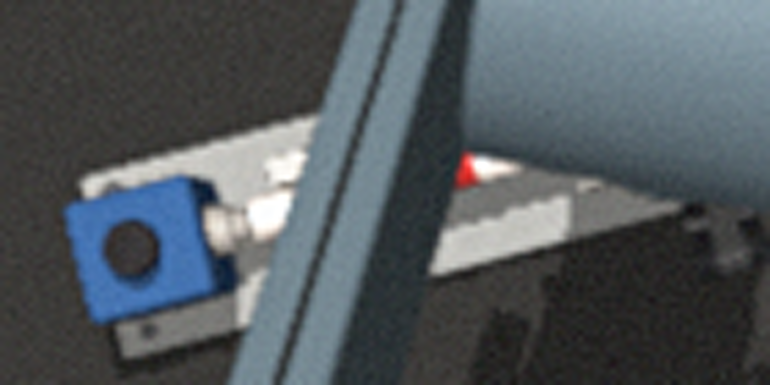

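The rod end is at or near the pin tip (crop (248,212)), with about 1 N of mean force. Next I press in 0.1 mm steps with averaged force readings.

Run:
```python
from plant import *
from h import *
Z=.036
def F(n=10):
    f=[]
    for i in range(n): pause(.02); f.append(np.array(read_state()["force"])[:2]@u)
    return np.mean(f)
x=-.0872
ok=False
for i in range(18):
    f=F(); print(round(x*1e3,2),round((np.array(read_state()["tool_pos"])[:2]-O)@u*1e3,3),round(f,2),round(read_state()["t"],1))
    if f<-5: f=F(); print("again",f)
    if f<-5: ok=True; break
    x+=.0001; line_to(P(x,Z),vel=.003)
```

```text
-87.2 -87.246 -1.72 21.9
-87.1 -87.115 -2.25 22.5
-87.0 -87.057 -2.7 22.9
-86.9 -86.98 -3.23 23.3
-86.8 -86.895 -3.76 23.8
-86.7 -86.794 -4.41 24.2
-86.6 -86.719 -5.13 24.6
again -5.3179775253171275
```

Run:
```python
from plant import *
from h import *
Z=.036
F=lambda: np.mean([(pause(.02),np.array(read_state()["force"])[:2]@u)[1] for _ in range(30)])
print(F(),F())
line_to(P(-.0885,Z),vel=.001); print(F())
line_to(P(-.091,Z),vel=.002); line_to(P(-.12,Z),vel=.04); print("free",F())
line_to(P(-.12,.12),vel=.1); move_ptp(P(-.24,.16),[180,0,ry]); pause(.3)
s=snapshot("top"); im=s["pixels"].astype(int)
cv2.imwrite("pics/end.png",cv2.resize(s["pixels"][190:260,200:340,::-1],None,fx=5.5,fy=5.5,interpolation=cv2.INTER_CUBIC))
m=(im[...,0]>120)&(im[...,1]<80)&(im[...,2]<80); mm=np.zeros_like(m); mm[195:245,235:335]=m[195:245,235:335]
c=np.argwhere(mm)[:,::-1].mean(0); d=ray(s,c,.05)[:2]-O
print("x",d@u,"y",d@np.array([-u[1],u[0]]),read_state()["t"])
```

```text
-5.1375286106625655 -4.9877944132684275
0.20838678497283591
free 0.1519026948557516
x -0.0009755309797479864 y 0.0010267685629939806 31.3083
```

View pics/end.png

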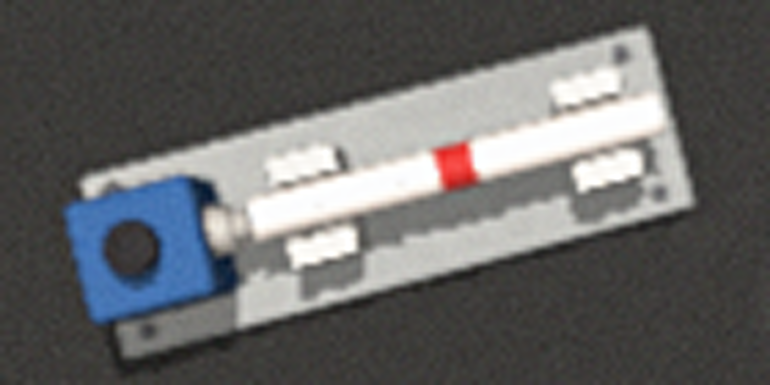

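The rod lies in the groove with its end on the pin tip (crop (248,215)), and the arm is clear. I hand the job in.

```bash
python3 -c "
from plant import *
print(job_done())"
```

```text
the job is handed in; nothing more can be done
None
```

I laid the rod in the groove, pressed it against the pin with about 5 N for over a second, then eased off slowly with its end still on the pin; the job is handed in, and no verdict was returned.

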